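# Close the split flow cell on its dowels and hold it shut

### The job

Press the red pedal of the ejector nest all the way down to its stop so that the blue cover block rises out of its well and can be gripped. Then lift the cover out, set it on the two dowels of the lower flow-cell half, and press it down against the sprung seal plate until the two halves meet with no gap all round; finish while still holding them pressed together with the gripper. Leave the timer, the small bottle and the conical flask where they stand.

Things in the scene. Friction and masses are not known exactly. Their poses are not given: they have to be found in the camera images.
- ejector: Ejector nest, fixed: grey base 190x100 mm with an aluminium well (outside 104x70 mm, rim 50 mm above the worktop) in which the cover sits with 2 mm play all round. Origin on the worktop under the well's centre; x along the well's long side; the pedal is on its -x side. Stands left or right of the robot's middle, turned up to 0.25 rad.
- pedal_pad (a point): Middle of the top of the red pedal pad (36 mm along the ejector's x by 50 mm, ribbed), 106 mm to the -x side of the well's centre and 47 mm above the worktop when up; it sinks about 21 mm, tipping with the pedal, and is free from above.
- pedal (a joint): Spring pedal of the ejector, rad: 0 up, 0.44 at its stop. It takes 14 to 18 N on the pad to go down (brief peaks near 22 N as it starts), springs back up when let go, and on its way down raises the lift plate under the cover.
- lift (a joint): Lift plate under the cover, m: 0 down, about 0.023 after the pedal has been pressed to its stop. Friction keeps it up after the pedal is let go.
- cover: Upper flow-cell half: blue block 84 (its x) x 50 (its y) x 32 mm high, about 0.2 kg, two 12 mm through bores on its x axis 30 mm either side of centre; same either way round. Origin: centre of its underside. Starts in the well, x along the ejector's x, top 2 mm below the rim; after the pedal stroke it stands about 20 mm above the rim: grip it there across its 50 mm width.
- stand: Lower flow-cell half, fixed: grey base 124x84 mm, aluminium block 84 (its x) x 50 mm (its y), flat upper face 40 mm above the worktop. Two upright 10 mm steel dowels on the face, on its x axis 30 mm either side of centre, 24 mm tall, the last 8 mm tapered to a 4 mm tip. Origin on the worktop under the centre. Left or right of the middle, turned up to 0.4 rad.
- parting_face (a point): Centre of the lower half's upper face, 40 mm above the worktop, axes as the stand's. The halves are closed when the cover's origin is here.
- seal (a joint): Orange sprung seal plate (38x34 mm) between the dowels, m: 0 up, standing 6 mm above the face; 0.006 when pressed level with the face. Its spring takes 5 N to start and 10 N to press level, so the cover alone rests on it with a 6 mm gap.
- timer: Bystander: white bench timer, 33x62x62 mm, between ejector and stand. Origin at the centre of its underside.
- bottle: Bystander: small clear bottle with red cap, 44 mm across, 80 mm tall, on the far left. Origin at the centre of its underside.
- flask: Bystander: conical glass flask, 69 mm across, 101 mm tall, on the far right. Origin at the centre of its underside.
Mind the look-alikes: they are no part of the job. Several things have the shape of the cover; the one meant has the colours described above.

How it is judged:
By the outcome, as a careful person would: the job done as asked, in the order asked, and still so for the second after the job is handed in, while the arm keeps its last pose, push and grip.
It also fails if it takes over 58 s, if anything falls off the work surface, if the arm or the gripper's body presses on something with over 40 N, if the wrist force passes 120 N, or if a joint passes its speed limit or range.

### The arm

A 6-joint arm with a two-finger parallel gripper is mounted at the origin on a cart in front of the work surface, level with it; the furniture and walls round the work are solid. World frame = base frame: x ahead of the robot, y to its left, z up, the work surface at z = 0. Lengths are in m, angles in rad, forces in N, time in s.
With the tool pointing down it reaches from about 0.225 to 0.725 m from the base axis. Payload 3.1 kg.
Tool frame: the origin (TCP) lies midway between the tips of the shut fingers; the grasp point (between the pads) lies 19 mm behind it; z points along the fingers, y is the direction in which the jaws open and shut (so a half turn about z gives the same grasp; the last joint's range is limited). The gripper opens to 85 mm and grips with 20 to 120 N. Pads are 22 mm wide; open, the fingers measure 114 mm over their backs; the gripper's body (76 mm by 85 mm) begins 54 mm behind the grasp point. The pads swing forward as they close: fully open they stand 13 mm farther back than shut.
Start: joints at [-1.302, 0.048, 0.099, 1.622, 0, 1.443], TCP at [0.203, -0.484, 0.231] pointing down, gripper open.
Joint ranges: [-2.91, 2.91], [-0.99, 1.94], [-1.21, 1.42], [-2.12, 2.29], [-1.49, 1.47], [-3.14, 3.14]. Speed limits (rad/s): [2.79, 2.79, 3.14, 3.14, 3.14, 3.14].

### API

Orientations are given as [roll, pitch, yaw] about the fixed x, y, z axes, in that order (R = Rz(yaw) Ry(pitch) Rx(roll)).
In Python, from station import state, capture, job_done gives the robot as it stands. The module is installed in compiled form; this text tells all that it offers.
- The arm moves only by the tool step_arm, never from a script. Its argument "targets" is a list of rows, each a list of 3 entries, a list of its own where there are three numbers: the shift along the tool's x, y, z in m, then the turn, a rotation vector about the tool's x, y, z in degrees, then the gripper's target within -1 to 1 (fully open at 1, half-way at 0, shut at -1). A call has 1 to 5 rows; each row shifts and turns the commanded pose from where the row before left it, along the tool's axes as they then stand; what a row does not reach is not made up. A row lasts 1/10 s, in which the tool goes at most 50 mm and 8.59 degrees, less where a joint would pass 70% of its speed; a pose out of reach is approached as far as the arm can. A call is refused whole if a number of a shift passes 0.05 or a number of a turn 8.59, either way. A call with a gripper value outside its range is refused whole. The fingers move at their own pace and stop on an object; "force" is the grip in N (left out, the last holds). Time passes only in rows, so rows that do not move let the fingers close. It gives the time, the measured TCP pose, the force and the opening at its end, in the units of the state.
- state(): the state, without advancing time (a new reading comes with each control period).
- capture(name): name is "scene" or "top"; returns a dict with "image" (384x512x3 uint8, red, green, blue), "vfov" (degrees; the focal length in pixels is half the picture's height over the tangent of half this angle, whatever the lens; pixels are square), "cx", "cy" (the principal point, pixels), "k1" (the pictures are not rectified: a ray, as slopes to the right and down, at radius r is drawn at 1 + k1 r^2 times it, then the intrinsics apply), "xyz" and "rotation" of the camera in the world. Camera axes: x right, y down, z forward; pixel columns grow to the right and rows downward; lengths in m; the calibration is good to about 2 mm. A picture is of the moment at which its call begins. There is no depth.
- job_done(): hands the job in, once; it reports no verdict.
The state is a dict: "time_s": time; "q": joint angles; "joint_velocities": joint speeds; "tau": joint torques, N m; "tcp_pos": TCP position; "tcp_rot": TCP orientation; "contact_force": force on the tool from outside, world axes, zero at the start; "wrist_torque": the same for the moment, N m; "finger_gap": finger opening in m.
Only numpy, scipy, OpenCV 4.12 (cv2) and the standard library are available. Lean on these libraries where they do the work, as an engineer would, in place of code of your own. Each camera call takes 0.05 s, during which the arm holds its last target. There are 200 camera calls.

## Working session

There is one attempt and no reset: what is moved stays moved. The work goes in short steps, Python scripts to look and compute and a tool call to move; the robot and the scene stay as the last step left them, time stands still between calls to the robot, and variables do not carry over. Pictures are saved under pics/ and viewed, about 8 in all and at most 12, crops included, and the job is handed in when it is done.

Besides the shell and the picture viewer there is one more tool, called after "Request:" as name(argument=value, ...), one argument or row to a line, values as JSON. step_arm: Moves the arm, as the interface text tells. Its arguments: {"type":"object","properties":{"targets":{"type":"array"},"force":{"type":"number"}},"required":["targets"]}

```bash
mkdir -p pics
cat > h.py <<'E'
import numpy as np, cv2
from station import state, capture
def ray(c,u,v):
    f=c["image"].shape[0]/2/np.tan(np.radians(c["vfov"])/2)
    xd,yd=(u-c["cx"])/f,(v-c["cy"])/f
    x,y=xd,yd
    for _ in range(20):
        s=1+c["k1"]*(x*x+y*y); x,y=xd/s,yd/s
    R=np.array(c["rotation"])
    return np.array(c["xyz"]),R@np.array([x,y,1.])
def onz(c,u,v,z):
    o,d=ray(c,u,v); return o+d*(z-o[2])/d[2]
def proj(c,p):
    f=c["image"].shape[0]/2/np.tan(np.radians(c["vfov"])/2)
    q=np.array(c["rotation"]).T@(np.array(p)-np.array(c["xyz"])); x,y=q[0]/q[2],q[1]/q[2]
    s=1+c["k1"]*(x*x+y*y); return np.array([c["cx"]+f*x*s,c["cy"]+f*y*s])
def save(im,n): cv2.imwrite("pics/"+n,cv2.cvtColor(im,cv2.COLOR_RGB2BGR))
E
python3 - <<'E'
from h import *
s=state(); print(s)
for n in("top","scene"):
    c=capture(n); save(c["image"],n+"0.png"); print({k:v for k,v in c.items() if k!="image"})
E
```

```text
{'time_s': 0.0, 'q': array([-1.30176496e+00,  4.87609976e-02,  9.76161325e-02,  1.62195429e+00,
        2.51240426e-05,  1.44300445e+00]), 'joint_velocities': array([ 0.00107128,  0.00224235, -0.00131084,  0.00115108, -0.00036575,
        0.00035281]), 'tau': array([ 1.00498733e-04, -3.38782096e+01,  3.20014966e+01,  2.03102123e-02,
       -6.26615065e-05,  8.00996816e-07]), 'tcp_pos': array([ 0.20275113, -0.48363842,  0.23012096]), 'tcp_rot': array([-3.13931181e+00, -3.18400895e-04,  3.96822852e-01]), 'contact_force': array([0.2562552 , 0.04970128, 0.90144884]), 'wrist_torque': array([ 0.05030998, -0.0488358 , -0.00331921]), 'finger_gap': 0.08521057781158801}
{'vfov': 51.734203491136036, 'cx': 256.8311787794917, 'cy': 192.14102555779874, 'k1': -0.0323886778358277, 'xyz': array([0.22201002, 0.00511301, 1.31161939]), 'rotation': array([-2.9383551 , -0.00350514, -1.65194413])}
{'vfov': 45.37868379300772, 'cx': 261.6626071102768, 'cy': 196.72103682748485, 'k1': -0.12296041067730415, 'xyz': array([-0.5399676 ,  0.93945832,  0.7140041 ]), 'rotation': array([-2.00651136,  0.02146687, -2.32563219])}
```

View pics/top0.png

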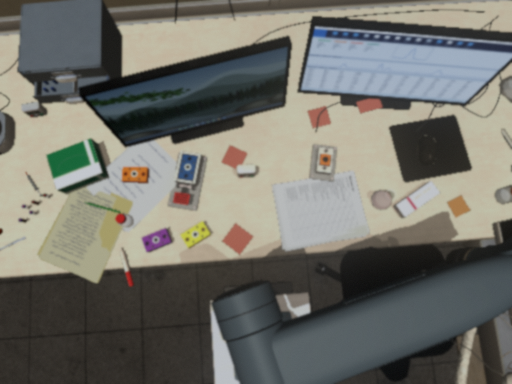

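View pics/scene0.png

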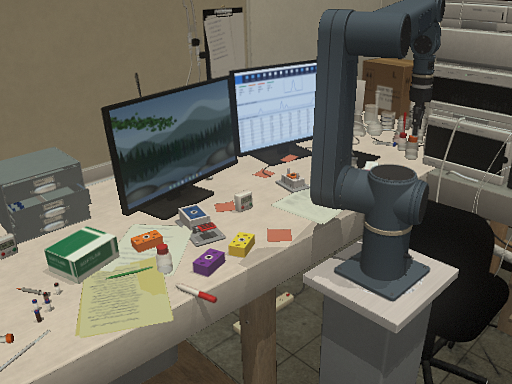

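The blue block in the nest at top (189,168) fits: it is blue, sits in the aluminium well and has the red pedal beside it at (181,199). The look-alikes are orange (135,174), purple (157,240) and yellow (196,234), all loose on the desk. The stand is at (323,161), the timer at (246,171), the bottle at (121,218) and the flask at about (382,200).

```bash
sed -i 's/^import numpy as np, cv2/import numpy as np, cv2\nfrom scipy.spatial.transform import Rotation as Ro/; s/    return state/&/' h.py
sed -i 's/np.array(c\["rotation"\])/Ro.from_euler("xyz",c["rotation"]).as_matrix()/g' h.py
python3 - <<'E'
from h import *
c=capture("top"); im=c["image"]; hsv=cv2.cvtColor(im,cv2.COLOR_RGB2HSV)
def blob(name,m,z,box):
    x0,y0,x1,y1=box; k=np.zeros_like(m); k[y0:y1,x0:x1]=m[y0:y1,x0:x1]
    cs,_=cv2.findContours(k,cv2.RETR_EXTERNAL,cv2.CHAIN_APPROX_NONE)
    if not cs: print(name,"none");return
    ct=max(cs,key=cv2.contourArea)
    P=np.array([onz(c,u,v,z)[:2] for u,v in ct[:,0]])
    r=cv2.minAreaRect((P*1000).astype(np.float32)); print(name,cv2.contourArea(ct),np.round(r,2) if 0 else r, cv2.boundingRect(ct))
H,S,V=[hsv[...,i].astype(int) for i in range(3)]
blob("cover",((H>100)&(H<125)&(S>120)).astype(np.uint8),.048,(165,140,215,190))
blob("pedal",(((H<8)|(H>172))&(S>120)).astype(np.uint8),.047,(165,185,205,215))
blob("seal",((H>5)&(H<22)&(S>130)).astype(np.uint8),.046,(305,140,340,185))
blob("ejbase",((S<70)&(V<200)).astype(np.uint8),.03,(160,145,212,215))
blob("stbase",((S<60)).astype(np.uint8),.02,(300,138,345,186))
a=cv2.resize(im[140:215,160:215],None,fx=7,fy=7,interpolation=cv2.INTER_CUBIC)
b=cv2.resize(im[140:215,300:355],None,fx=7,fy=7,interpolation=cv2.INTER_CUBIC)
save(np.hstack([a,b]),"crop1.png")
E
```

```text
cover 220.5 ((585.2543334960938, 201.85919189453125), (42.25337219238281, 76.50691986083984), 76.02935028076172) (179, 155, 17, 24)
pedal 132.5 ((481.75067138671875, 225.43763732910156), (49.005802154541016, 33.10881423950195), 85.3931655883789) (174, 193, 16, 11)
seal 68.5 ((573.9718017578125, -255.4578094482422), (26.710172653198242, 31.718732833862305), 83.42636108398438) (321, 155, 9, 10)
ejbase 3519.0 ((549.1517333984375, 213.92979431152344), (173.2003173828125, 240.26426696777344), 86.70232391357422) (160, 145, 52, 70)
stbase 2068.0 ((575.962890625, -250.973876953125), (151.48606872558594, 169.15724182128906), 84.07244110107422) (300, 138, 45, 48)
```

View pics/crop1.png

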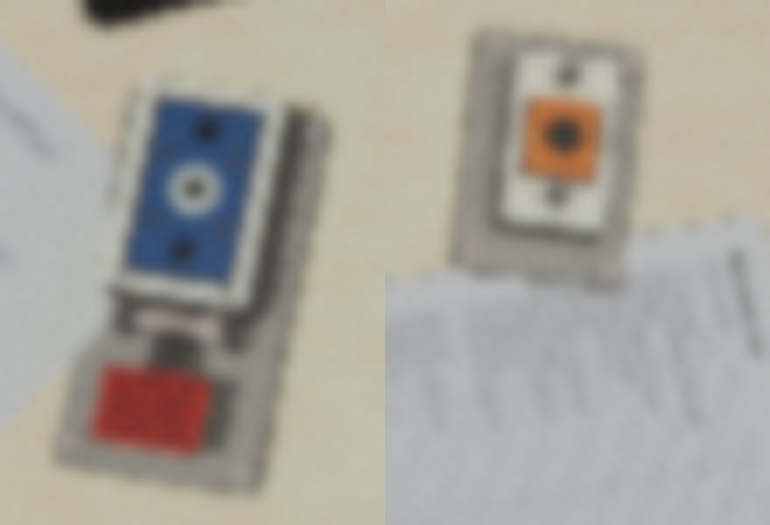

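Crop: the blue cover with its two bores and a central ring sits in the white well, with the red ribbed pad below it. On the right is the stand, with the orange seal and dowels near (326,151) and (325,167) in full-picture pixels. The pad-to-cover distance measures 106.2 mm, against 106 given. Ejector yaw is about -0.235 rad.

I'll turn the tool and start moving, and measure the stand more finely from the saved pictures.

Request:
step_arm(
  targets=[
    [[0,0,0],[0,0,7.2],-1],
    [[0,0,0],[0,0,7.2],-1],
    [[0,0,0],[0,0,7.2],-1],
    [[0,0,0],[0,0,7.2],-1],
    [[0,0,0],[0,0,7.2],-1],
  ],
  force=40,
)

```text
time_s: 0.65
tcp_pos: [0.2028, -0.4839, 0.2308]
tcp_rot: [-3.141, 0.001, -0.237]
contact_force: [-0.2, 0.4, -0.2]
finger_gap: 0.0121
```

Request:
step_arm(
  targets=[
    [[0.0066,-0.047,0],[0,0,0],-1],
    [[0.0066,-0.047,0],[0,0,0],-1],
    [[0.0066,-0.047,0],[0,0,0],-1],
    [[0.0066,-0.047,0],[0,0,0],-1],
    [[0.0066,-0.047,0],[0,0,0],-1],
  ],
)

```text
time_s: 1.15
tcp_pos: [0.2891, -0.2612, 0.2309]
tcp_rot: [-3.141, 0.0, -0.232]
contact_force: [1.1, -0.2, 0.1]
finger_gap: -0.0001
```

Run:
```python
from h import *
import pickle
s=state(); print(s["tcp_pos"],s["tcp_rot"],s["finger_gap"],s["contact_force"],s["time_s"])
c=capture("top"); c["image"]=cv2.cvtColor(cv2.imread("pics/top0.png"),cv2.COLOR_BGR2RGB); im=c["image"]
k=6
def sub(box): 
    x0,y0,x1,y1=box; return cv2.resize(im[y0:y1,x0:x1],None,fx=k,fy=k,interpolation=cv2.INTER_CUBIC)
def rect(name,m,box,z):
    cs,_=cv2.findContours(m.astype(np.uint8),cv2.RETR_EXTERNAL,cv2.CHAIN_APPROX_NONE)
    ct=max(cs,key=cv2.contourArea)[:,0]
    P=np.array([onz(c,box[0]+(u+.5)/k-.5,box[1]+(v+.5)/k-.5,z)[:2] for u,v in ct])
    (cx,cy),(w,h),a=cv2.minAreaRect((P*1000).astype(np.float32))
    print(name,round(cx,1),round(cy,1),round(w,1),round(h,1),round(a,1))
b=(300,138,345,186); h=cv2.cvtColor(sub(b),cv2.COLOR_RGB2HSV).astype(int)
seal=(h[...,1]>110)&(h[...,0]<20); seal[:, :60]=False
sc=cv2.morphologyEx(seal.astype(np.uint8),cv2.MORPH_OPEN,np.ones((5,5)))
rect("seal",sc,b,.046)
bl=((h[...,2]>205)&(h[...,1]<50))
n=np.zeros_like(bl); n[40:190,100:245]=1   # inside stand only
bl=cv2.morphologyEx(((bl&n)|(sc>0)).astype(np.uint8),cv2.MORPH_OPEN,np.ones((9,9)))
rect("block",bl,b,.040); save(bl*255,"m.png")
b=(165,140,215,192); h=cv2.cvtColor(sub(b),cv2.COLOR_RGB2HSV).astype(int)
rect("cover",(h[...,0]>100)&(h[...,0]<125)&(h[...,1]>90),b,.048)
for nme,u,v in(("d1",326.4,150.7),("d2",324.6,167.4)): print(nme,onz(c,u,v,.060))
print("timer",onz(c,246,171,.06),"bottle",onz(c,121,218,.08))
```

```text
[ 0.28906499 -0.26121604  0.2309045 ] [-3.14119211e+00  4.41675868e-05 -2.32498638e-01] -5.9422767823281574e-05 [ 1.06953759 -0.15597334  0.09470485] 1.15
seal 574.6 -254.9 33.1 37.3 78.5
block 576.3 -256.1 33.2 37.5 78.5
cover 585.1 201.8 46.2 80.3 76.4
d1 [ 0.5996548  -0.26068987  0.06      ]
d2 [ 0.54336916 -0.24809393  0.06      ]
timer [0.55178855 0.00935253 0.06      ] bottle [0.4262461  0.41236493 0.08      ]
```

Request:
step_arm(
  targets=[
    [[0.0066,-0.0473,0],[0,0,0],-1],
    [[0.0066,-0.0473,0],[0,0,0],-1],
    [[0.0066,-0.0473,0],[0,0,0],-1],
    [[0.0066,-0.0473,0],[0,0,0],-1],
    [[0.0066,-0.0473,0],[0,0,0],-1],
  ],
)

```text
time_s: 1.7
tcp_pos: [0.3756, -0.0388, 0.2312]
tcp_rot: [3.141, -0.001, -0.232]
contact_force: [1.3, -0.7, -0.1]
finger_gap: 0.0001
```

Request:
step_arm(
  targets=[
    [[0.0066,-0.0473,0],[0,0,0],-1],
    [[0.0066,-0.0473,0],[0,0,0],-1],
    [[0.0066,-0.0473,0.02],[0,0,0],-1],
    [[0.0066,-0.0473,0.02],[0,0,0],-1],
    [[0.0066,-0.0473,0.02],[0,0,0],-1],
  ],
)

```text
time_s: 2.2
tcp_pos: [0.4309, 0.0619, 0.1815]
tcp_rot: [-3.037, 0.002, -0.087]
contact_force: [0.3, -0.3, 0.1]
finger_gap: -0.0001
```

Request:
step_arm(
  targets=[
    [[0.0066,-0.0473,0.02],[0,0,0],-1],
    [[0,0,0.03],[0,0,0],-1],
    [[0,0,0.03],[0,0,0],-1],
    [[0,0,0],[0,0,0],-1],
  ],
)

```text
time_s: 2.6
tcp_pos: [0.4356, 0.085, 0.1034]
tcp_rot: [-3.012, 0.012, -0.051]
contact_force: [-0.4, -0.1, -0.5]
finger_gap: -0.0002
```

Run:
```python
from h import *
s=state(); print(s["tcp_pos"],s["tcp_rot"],s["contact_force"],s["time_s"])
c=capture("scene"); p=proj(c,s["tcp_pos"]); print(p, proj(c,[.482,.226,.047]))
x,y=map(int,p); save(cv2.resize(c["image"][y-60:y+60,x-70:x+70],None,fx=5,fy=5,interpolation=cv2.INTER_CUBIC),"ped1.png")
```

```text
[0.43557385 0.08503472 0.10343105] [-3.01204423  0.01214326 -0.05082464] [-0.36718453 -0.0973194  -0.53113234] 2.6
[251.10500515 199.06348093] [207.31136857 225.35880743]
```

View pics/ped1.png

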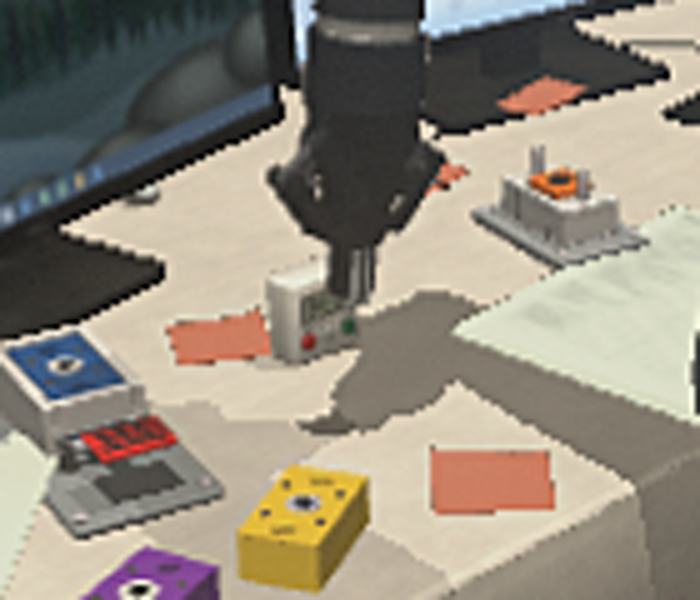

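Picture: the tool is short of the pad, standing near the timer without touching it. It stopped short and tilted, so a joint limit is likely.

Run:
```python
from h import *
s=state(); print(s["q"].round(3),s["tcp_pos"],s["tcp_rot"])
```

```text
[-0.052 -0.163 -0.357  1.385  0.13   3.14 ] [0.43728711 0.08486966 0.10604558] [-3.01186132  0.0079326  -0.05120645]
```

Joint 6 hit its limit, so I'll use the half-turn-equivalent yaw (2.907). First raise, level and unwind.

Request:
step_arm(
  targets=[
    [[0,0,-0.04],[0,0,0],-1],
    [[0,0,-0.04],[0,0,-4],-1],
    [[0,0,0],[-7.4,0.5,-3],-1],
    [[0,0,0],[0,0,-8.5],-1],
    [[0,0,0],[0,0,-8.5],-1],
  ],
)

```text
time_s: 3.15
tcp_pos: [0.4407, 0.075, 0.1913]
tcp_rot: [3.134, -0.024, 0.374]
contact_force: [0.2, 0.0, 0.1]
finger_gap: -0.0001
```

Request:
step_arm(
  targets=[
    [[0,0,0],[0,0,-8.5],-1],
    [[0,0,0],[0,0,-8.5],-1],
    [[0,0,0],[0,0,-8.5],-1],
    [[0,0,0],[0,0,-8.5],-1],
    [[0,0,0],[0,0,-8.5],-1],
  ],
)

```text
time_s: 3.65
tcp_pos: [0.4404, 0.0743, 0.1904]
tcp_rot: [3.121, -0.011, 1.114]
contact_force: [0.6, -0.2, 0.7]
finger_gap: 0.0
```

Request:
step_arm(
  targets=[
    [[0,0,0],[0,0,-8.5],-1],
    [[0,0,0],[0,0,-8.5],-1],
    [[0,0,0],[0,0,-8.5],-1],
    [[0,0,0],[0,0,-8.5],-1],
    [[0,0,0],[0,0,-8.5],-1],
  ],
)

```text
time_s: 4.15
tcp_pos: [0.4404, 0.0743, 0.1904]
tcp_rot: [3.119, 0.005, 1.855]
contact_force: [0.1, -0.4, 0.1]
finger_gap: -0.0002
```

Request:
step_arm(
  targets=[
    [[0,0,0],[0,0,-8.5],-1],
    [[0,0,0],[0,0,-8.5],-1],
    [[0,0,0],[0,0,-8.5],-1],
    [[0,0,0],[0,0,-8.5],-1],
    [[0,0,0],[0,0,-8.5],-1],
  ],
)

```text
time_s: 4.65
tcp_pos: [0.4403, 0.0743, 0.1904]
tcp_rot: [3.129, 0.019, 2.597]
contact_force: [-0.6, -1.1, 0.3]
finger_gap: -0.0005
```

```bash
cat >> h.py <<'E'
def togo(p,yaw):
    s=state(); R=Ro.from_euler("xyz",s["tcp_rot"]); T=Ro.from_euler("xyz",[np.pi,0,yaw])
    print("t",s["time_s"],"tcp",s["tcp_pos"].round(4),"rot",s["tcp_rot"].round(4),"F",s["contact_force"].round(1),"M",s["wrist_torque"].round(2),"gap",round(float(s["finger_gap"]),4))
    print("shift mm (tool axes)",(R.inv().apply(np.array(p)-s["tcp_pos"])*1000).round(1),"turn deg",np.degrees((R.inv()*T).as_rotvec()).round(2))
E
python3 -c "
from h import *
togo([.482,.226,.075],2.907)"
```

```text
t 4.65 tcp [0.4403 0.0743 0.1904] rot [3.1285 0.0191 2.5971] F [-0.6 -1.1  0.3] M [-0.01  0.08  0.03] gap -0.0005
shift mm (tool axes) [ 45.2 149.9 116.6] turn deg [  0.57   1.2  -17.75]
```

Request:
step_arm(
  targets=[
    [[0,0,0],[0.2,0.4,-6],-1],
    [[0,0,0],[0.2,0.4,-6],-1],
    [[0,0,0],[0.2,0.4,-5.8],-1],
    [[-0.002,0.045,0],[0,0,0],-1],
    [[-0.002,0.045,0],[0,0,0],-1],
  ],
)

```text
time_s: 5.15
tcp_pos: [0.4663, 0.161, 0.1906]
tcp_rot: [3.141, 0.001, 2.898]
contact_force: [1.3, -0.8, 0.5]
finger_gap: 0.0001
```

Request:
step_arm(
  targets=[
    [[-0.0014,0.045,0.01],[0,0,0],-1],
    [[0,0.022,0.03],[0,0,0],-1],
    [[0,0,0.04],[0,0,0],-1],
    [[0,0,0.036],[0,0,0],-1],
    [[0,0,0],[0,0,0],-1],
  ],
)

```text
time_s: 5.65
tcp_pos: [0.4777, 0.2246, 0.0674]
tcp_rot: [-3.135, -0.012, 2.902]
contact_force: [-1.2, 0.4, -0.9]
finger_gap: -0.0004
```

Run:
```python
from h import *
togo([.482,.226,.047],2.907); s=state()
c=capture("scene"); p=proj(c,[.52,.226,.05]); print(p, proj(c,s["tcp_pos"]),proj(c,[.482,.226,.047]))
x,y=map(int,p); save(cv2.resize(c["image"][y-50:y+35,x-55:x+55],None,fx=7,fy=7,interpolation=cv2.INTER_CUBIC),"ped2.png"); print(x-55,y-50)
```

```text
t 5.65 tcp [0.4777 0.2246 0.0674] rot [-3.1352 -0.0118  2.9025] F [-1.2  0.4 -0.9] M [0.03 0.05 0.01] gap -0.0004
shift mm (tool axes) [-4.1  2.5 20.3] turn deg [-0.37 -0.68 -0.26]
[199.86111594 220.39947169] [208.05737028 219.77684713] [207.31136857 225.35880743]
144 170
```

View pics/ped2.png

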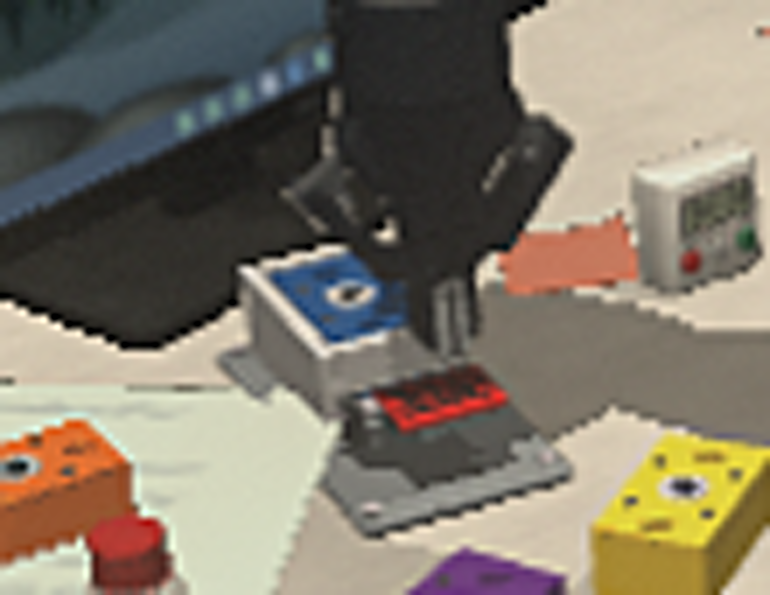

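The fingertips stand just above the pad. The pad middle measures (207,227) against a predicted (207.3,225.4), so they agree. The timer is clear. Now I'll press.

Request:
step_arm(
  targets=[
    [[-0.004,0.0025,0.004],[-0.4,-0.7,-0.3],-1],
    [[0,0,0.008],[0,0,0],-1],
    [[0,0,0.006],[0,0,0],-1],
    [[0,0,0.005],[0,0,0],-1],
    [[0,0,0.005],[0,0,0],-1],
  ],
)

```text
time_s: 6.2
tcp_pos: [0.4855, 0.2276, 0.0449]
tcp_rot: [3.135, 0.007, 2.907]
contact_force: [-8.7, -1.1, 19.1]
finger_gap: -0.0
```

Request:
step_arm(
  targets=[
    [[0,0,0.004],[0,0,0],-1],
    [[0,0,0.004],[0,0,0],-1],
    [[0,0,0.003],[0,0,0],-1],
    [[0,0,0],[0,0,0],-1],
  ],
)

```text
time_s: 6.6
tcp_pos: [0.4808, 0.2287, 0.0344]
tcp_rot: [3.135, -0.002, 2.909]
contact_force: [-14.9, 1.2, 18.0]
finger_gap: 0.0
```

```bash
python3 -c "
from h import *
togo([.482,.226,.026],2.907)"
```

```text
t 6.6 tcp [0.4808 0.2287 0.0344] rot [ 3.1352e+00 -2.0000e-03  2.9094e+00] F [-14.9   1.2  18. ] M [0.19 3.21 0.  ] gap 0.0
shift mm (tool axes) [-1.8 -2.4  8.4] turn deg [ 0.37 -0.11  0.13]
```

Request:
step_arm(
  targets=[
    [[0.001,0,0.003],[0,0,0],-1],
    [[0.001,0,0.003],[0,0,0],-1],
    [[0.001,0,0.002],[0,0,0],-1],
    [[0,0,0],[0,0,0],-1],
  ],
)

```text
time_s: 7.0
tcp_pos: [0.4796, 0.2292, 0.0294]
tcp_rot: [3.135, 0.002, 2.909]
contact_force: [-17.3, -2.0, 27.8]
finger_gap: 0.0
```

```bash
python3 -c "
from h import *
togo([.482,.226,.026],2.907)"
```

```text
t 7.0 tcp [0.4796 0.2292 0.0294] rot [3.1352e+00 2.1000e-03 2.9091e+00] F [-17.3  -2.   27.8] M [-0.34  3.6  -0.01] gap 0.0
shift mm (tool axes) [-3.1 -2.6  3.4] turn deg [0.37 0.12 0.12]
```

Request:
step_arm(
  targets=[
    [[0.001,0,0.002],[0,0,0],-1],
    [[0.001,0,0.002],[0,0,0],-1],
    [[0,0,0],[0,0,0],-1],
  ],
)

```text
time_s: 7.3
tcp_pos: [0.4796, 0.2293, 0.0289]
tcp_rot: [3.135, 0.007, 2.909]
contact_force: [-20.8, -3.5, 41.4]
finger_gap: -0.0002
```

Run:
```python
from h import *
togo([.482,.226,.026],2.907)
c=capture("scene"); x,y=199,220
save(cv2.resize(c["image"][y-50:y+35,x-55:x+55],None,fx=7,fy=7,interpolation=cv2.INTER_CUBIC),"ped3.png")
```

```text
t 7.3 tcp [0.4796 0.2293 0.0289] rot [3.135  0.0067 2.9086] F [-20.8  -3.5  41.4] M [-1.    4.16 -0.07] gap -0.0002
shift mm (tool axes) [-3.1 -2.7  2.9] turn deg [0.38 0.39 0.09]
```

View pics/ped3.png

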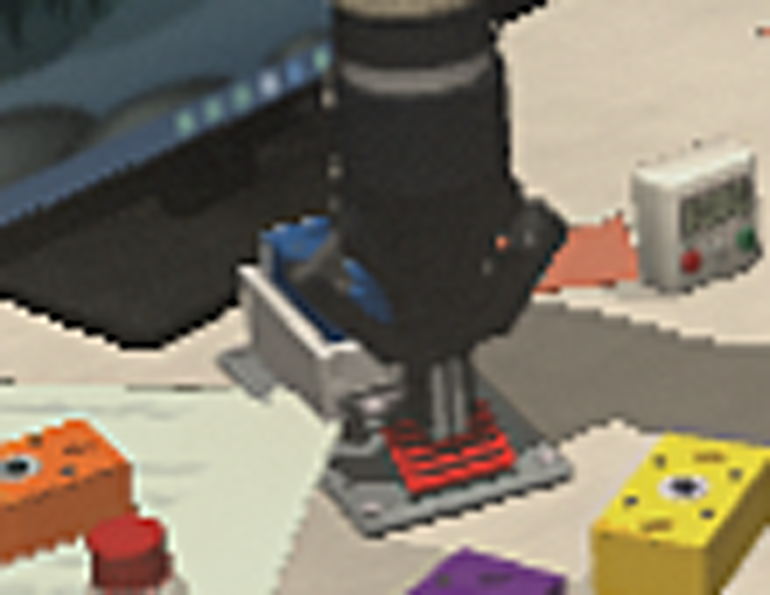

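The tool stopped moving at z = 0.029 while the force rose to 41 N, so the pedal is on its stop. The cover's far end already shows above the rim at (300,235) in the crop. Now I'll release and look at the cover.

Request:
step_arm(
  targets=[
    [[0,0,-0.005],[0,0,0],-1],
    [[0,0,-0.015],[0,0,0],-1],
    [[0,0,-0.04],[0,0,0],-1],
    [[0,0,-0.05],[0,0,0],-1],
    [[0,0,0],[0,0,0],-1],
  ],
)

```text
time_s: 7.85
tcp_pos: [0.4852, 0.2297, 0.139]
tcp_rot: [3.128, 0.021, 2.907]
contact_force: [2.1, 0.3, 1.0]
finger_gap: -0.0001
```

Run:
```python
from h import *
togo([.585,.202,.13],2.907)
c=capture("scene"); x,y=199,210
save(cv2.resize(c["image"][y-50:y+35,x-55:x+55],None,fx=7,fy=7,interpolation=cv2.INTER_CUBIC),"ped4.png")
# predicted cover top corners (raised)
a=-.237; R=np.array([[np.cos(a),-np.sin(a)],[np.sin(a),np.cos(a)]])
for sx in(-42,42):
  for sy in(-25,25):
    q=np.array([.585,.202])+R@np.array([sx,sy])/1000
    print(sx,sy,(proj(c,[*q,.070])-[144,160])*7)
```

```text
t 7.85 tcp [0.4852 0.2297 0.139 ] rot [3.1282 0.0213 2.9074] F [2.1 0.3 1. ] M [0.01 0.03 0.03] gap -0.0001
shift mm (tool axes) [-103.3   -4.    11.2] turn deg [0.77 1.22 0.03]
-42 -25 [432.09502446 342.0887482 ]
-42 25 [329.2161275  368.59513641]
42 -25 [361.74116729 274.99810929]
42 25 [262.6082518  299.39400323]
```

View pics/ped4.png

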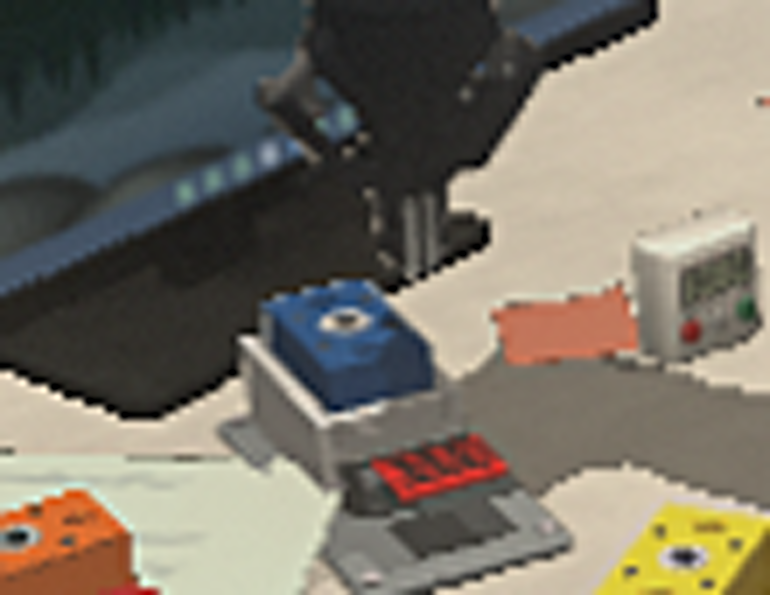

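The cover is up and level, with its top corners in the crop at about (432,350), (262,298), (360,282) and (328,370), which match the prediction within a pixel. The pedal has sprung back. Now I'll go above the cover and open the gripper.

Request:
step_arm(
  targets=[
    [[0,0,0],[0.8,1.2,0],1],
    [[-0.035,-0.0015,0],[0,0,0],1],
    [[-0.035,-0.0015,0],[0,0,0],1],
    [[-0.033,-0.001,0],[0,0,0],1],
    [[0,0,0.03],[0,0,0],1],
  ],
)

```text
time_s: 8.4
tcp_pos: [0.5853, 0.1991, 0.1004]
tcp_rot: [-3.135, -0.005, 2.904]
contact_force: [0.0, 0.5, 0.7]
finger_gap: 0.072
```

Request:
step_arm(
  targets=[
    [[0,0,0],[0,0,0],1],
    [[0,0,0],[0,0,0],1],
  ],
)

```text
time_s: 8.6
tcp_pos: [0.5766, 0.1997, 0.096]
tcp_rot: [-3.13, -0.019, 2.907]
contact_force: [-0.0, -0.4, 0.1]
finger_gap: 0.0858
```

```bash
python3 -c "
from h import *
togo([.585,.202,.05],2.907)"
```

```text
t 8.6 tcp [0.5766 0.1997 0.096 ] rot [-3.1299 -0.0193  2.9074] F [-0.  -0.4  0.1] M [-0.02 -0.    0.02] gap 0.0858
shift mm (tool axes) [-8.5  4.7 45.8] turn deg [-0.67 -1.11  0.03]
```

Request:
step_arm(
  targets=[
    [[0,0,0],[-0.7,-1.1,0],1],
    [[-0.0085,0.0045,0],[0,0,0],1],
    [[0,0,0],[0,0,0],1],
    [[0,0,0],[0,0,0],1],
    [[0,0,0],[0,0,0],1],
  ],
)

```text
time_s: 9.1
tcp_pos: [0.5881, 0.2028, 0.0999]
tcp_rot: [3.138, 0.007, 2.908]
contact_force: [-0.8, 0.5, -0.1]
finger_gap: 0.0853
```

```bash
python3 -c "
from h import *
togo([.585,.202,.05],2.907)"
```

```text
t 9.1 tcp [0.5881 0.2028 0.0999] rot [3.1377 0.007  2.9079] F [-0.8  0.5 -0.1] M [-0.05  0.02 -0.  ] gap 0.0853
shift mm (tool axes) [ 3.2 -1.7 49.9] turn deg [0.23 0.4  0.05]
```

Request:
step_arm(
  targets=[
    [[0.001,-0.001,0.015],[0,0,0],1],
    [[0,0,0.015],[0,0,0],1],
    [[0,0,0],[0,0,0],1],
    [[0,0,0],[0,0,0],1],
    [[0,0,0],[0,0,0],1],
  ],
)

```text
time_s: 9.6
tcp_pos: [0.5874, 0.2019, 0.0692]
tcp_rot: [3.138, 0.007, 2.907]
contact_force: [0.4, -0.3, -0.8]
finger_gap: 0.0853
```

```bash
python3 -c "
from h import *
togo([.585,.202,.05],2.907)"
```

```text
t 9.6 tcp [0.5874 0.2019 0.0692] rot [3.1378 0.0066 2.9074] F [ 0.4 -0.3 -0.8] M [-0.   -0.03 -0.  ] gap 0.0853
shift mm (tool axes) [ 2.5 -0.5 19.2] turn deg [0.21 0.38 0.02]
```

Request:
step_arm(
  targets=[
    [[0.0025,-0.0005,0.007],[0.2,0.4,0],1],
    [[0,0,0.006],[0,0,0],1],
    [[0,0,0.005],[0,0,0],1],
    [[0,0,0],[0,0,0],1],
    [[0,0,0],[0,0,0],1],
  ],
)

```text
time_s: 10.1
tcp_pos: [0.5847, 0.2019, 0.0509]
tcp_rot: [3.142, -0.001, 2.907]
contact_force: [-0.0, 1.0, -0.1]
finger_gap: 0.0852
```

```bash
python3 -c "
from h import *
togo([.585,.202,.05],2.907)"
```

```text
t 10.1 tcp [0.5847 0.2019 0.0509] rot [ 3.1415e+00 -9.0000e-04  2.9075e+00] F [-0.   1.  -0.1] M [ 0.08  0.02 -0.04] gap 0.0852
shift mm (tool axes) [-0.3  0.1  0.9] turn deg [ 0.   -0.05  0.03]
```

Request:
step_arm(
  targets=[
    [[0,0,0],[0,0,0],-1],
    [[0,0,0],[0,0,0],-1],
    [[0,0,0],[0,0,0],-1],
    [[0,0,0],[0,0,0],-1],
    [[0,0,0],[0,0,0],-1],
  ],
  force=60,
)

```text
time_s: 10.6
tcp_pos: [0.5852, 0.202, 0.0517]
tcp_rot: [3.141, 0.001, 2.907]
contact_force: [0.3, -1.2, 0.7]
finger_gap: 0.0484
```

Run:
```python
from h import *
togo([.585,.202,.05],2.907)
```

```text
t 10.6 tcp [0.5852 0.202  0.0517] rot [3.1411e+00 5.0000e-04 2.9074e+00] F [ 0.3 -1.2  0.7] M [-0.1  -0.02  0.02] gap 0.0484
shift mm (tool axes) [ 0.2 -0.   1.7] turn deg [0.03 0.03 0.02]
```

Gripped at 48.4 mm with no side load. Now I'll lift.

Request:
step_arm(
  targets=[
    [[0,0,-0.005],[0,0,0],-1],
    [[0,0,-0.01],[0,0,0],-1],
    [[0,0,-0.02],[0,0,0],-1],
    [[0,0,-0.03],[0,0,0],-1],
    [[0,0,-0.04],[0,0,0],-1],
  ],
)

```text
time_s: 11.1
tcp_pos: [0.5832, 0.2016, 0.1552]
tcp_rot: [-3.14, -0.005, 2.907]
contact_force: [0.5, 0.3, -2.5]
finger_gap: 0.0483
```

Request:
step_arm(
  targets=[
    [[0,0,-0.025],[0,0,0],-1],
    [[0,0,0],[0,0,0],-1],
    [[0,0,0],[0,0,0],-1],
    [[0,0,0],[0,0,0],-1],
  ],
)

```text
time_s: 11.5
tcp_pos: [0.5838, 0.2017, 0.1791]
tcp_rot: [-3.14, -0.004, 2.907]
contact_force: [-0.7, 0.0, -1.9]
finger_gap: 0.0483
```

Run:
```python
from h import *
togo([.574,-.255,.18],2.94)
c=capture("scene"); s=state()
p=proj(c,s["tcp_pos"]); x,y=map(int,p); print(p,x-40,y-35)
a=cv2.resize(c["image"][y-35:y+35,x-40:x+40],None,fx=5,fy=5,interpolation=cv2.INTER_CUBIC)
x2,y2=map(int,proj(c,[.574,-.255,.045])); print("stand crop",x2-40,y2-35)
b=cv2.resize(c["image"][y2-35:y2+35,x2-40:x2+40],None,fx=5,fy=5,interpolation=cv2.INTER_CUBIC)
save(np.hstack([a,b]),"lift1.png")
```

```text
t 11.5 tcp [0.5838 0.2017 0.1791] rot [-3.1403 -0.0036  2.9075] F [-0.7  0.  -1.9] M [-0.04  0.02  0.01] gap 0.0483
shift mm (tool axes) [ -96.4 -446.6   -0.7] turn deg [-0.07 -0.21 -1.86]
[190.86551155 174.60062036] 150 139
stand crop 253 139
```

View pics/lift1.png

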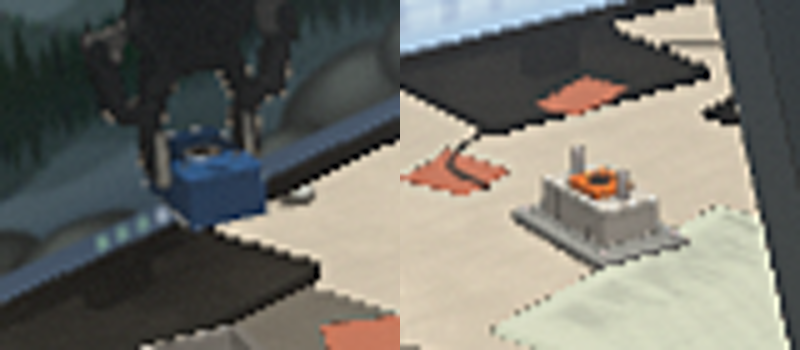

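The cover is held level by the two pads. The stand's dowel tips show at scene pixels of about (288.4,168.4) and (297.8,173.4). I'll cross-check the stand pose while carrying the cover over.

Path at z = 0.18, clear of the timer. Tool y is close to world +y, so I move along tool -y.

Request:
step_arm(
  targets=[
    [[-0.0096,-0.0445,0],[0,0,0],-1],
    [[-0.0096,-0.0445,0],[0,0,0],-1],
    [[-0.0096,-0.0445,0],[0,0,0],-1],
    [[-0.0096,-0.0445,0],[0,0,0],-1],
    [[-0.0096,-0.0445,0],[0,0,0],-1],
  ],
)

```text
time_s: 12.05
tcp_pos: [0.5785, -0.027, 0.1789]
tcp_rot: [3.141, -0.004, 2.908]
contact_force: [0.2, 0.2, -2.3]
finger_gap: 0.0484
```

Request:
step_arm(
  targets=[
    [[-0.0096,-0.0445,0],[0,0,0],-1],
    [[-0.0096,-0.0445,0],[0,0,0],-1],
    [[-0.0096,-0.0445,0],[0,0,0],-1],
    [[0,0,0],[0,0,0],-1],
    [[0,0,0],[0,0,0],-1],
  ],
)

```text
time_s: 12.55
tcp_pos: [0.5758, -0.1628, 0.1789]
tcp_rot: [3.14, -0.004, 2.905]
contact_force: [1.1, 0.2, -2.5]
finger_gap: 0.0479
```

Run:
```python
from h import *
togo([.574,-.255,.18],2.94)
c=capture("scene")
d=[onz(c,u,v,.063) for u,v in((288.4,168.4),(297.8,173.4))]
print("dowels scene",d, np.linalg.norm(d[0]-d[1]),(d[0]+d[1])/2)
# scene seal centroid
c0=cv2.cvtColor(cv2.imread("pics/scene0.png"),cv2.COLOR_BGR2RGB)
def seal(img,box):
    x0,y0,x1,y1=box; h=cv2.cvtColor(cv2.resize(img[y0:y1,x0:x1],None,fx=6,fy=6,interpolation=cv2.INTER_CUBIC),cv2.COLOR_RGB2HSV)
    m=((h[...,0]<20)&(h[...,1]>130)).astype(np.uint8); cs,_=cv2.findContours(m,0,1); ct=max(cs,key=cv2.contourArea); M=cv2.moments(cv2.convexHull(ct))
    return x0+(M["m10"]/M["m00"]+.5)/6-.5,y0+(M["m01"]/M["m00"]+.5)/6-.5
p=seal(c0,(275,165,312,195)); print("seal scene px",p,onz(c,*p,.045))
t=capture("top"); t0=cv2.cvtColor(cv2.imread("pics/top0.png"),cv2.COLOR_BGR2RGB)
p=seal(t0,(312,148,338,176)); print("seal top px",p,onz(t,*p,.046))
# block (Otsu inside grey base)
k=6;b=(313,143,336,176)
g=cv2.resize(t0[b[1]:b[3],b[0]:b[2]],None,fx=k,fy=k,interpolation=cv2.INTER_CUBIC)
gg=cv2.cvtColor(g,cv2.COLOR_RGB2GRAY); th,m=cv2.threshold(gg,0,255,cv2.THRESH_OTSU)
hs=cv2.cvtColor(g,cv2.COLOR_RGB2HSV); m[(hs[...,1]>110)]=255
m=cv2.morphologyEx(m,cv2.MORPH_CLOSE,np.ones((21,21))); m=cv2.morphologyEx(m,cv2.MORPH_OPEN,np.ones((25,25)))
cs,_=cv2.findContours(m,0,1); ct=max(cs,key=cv2.contourArea)[:,0]
P=np.array([onz(t,b[0]+(u+.5)/k-.5,b[1]+(v+.5)/k-.5,.04)[:2]*1000 for u,v in ct],np.float32); print("block",th,cv2.minAreaRect(P))
```

```text
t 12.55 tcp [ 0.5758 -0.1628  0.1789] rot [ 3.14   -0.0042  2.9048] F [ 1.1  0.2 -2.5] M [ 0.05 -0.03  0.  ] gap 0.0479
shift mm (tool axes) [-19.9 -90.   -1.4] turn deg [ 0.1  -0.24 -2.02]
dowels scene [array([ 0.60293129, -0.25828849,  0.063     ]), array([ 0.5419936 , -0.24563683,  0.063     ])] 0.0622371739898973 [ 0.57246245 -0.25196266  0.063     ]
seal scene px (291.67754128867176, 175.22712646351866) [ 0.57618928 -0.24851771  0.045     ]
seal top px (324.7753408179631, 159.37158068252694) [ 0.57437575 -0.25472293  0.046     ]
block 149.0 ((579.0830688476562, -254.05078125), (77.16896057128906, 114.48650360107422), 83.65923309326172)
```

Request:
step_arm(
  targets=[
    [[0,0,0],[0.1,-0.2,-1.75],-1],
    [[-0.0083,-0.045,0],[0,0,0],-1],
    [[-0.0083,-0.0447,0],[0,0,0],-1],
    [[0,0,0.03],[0,0,0],-1],
    [[0,0,0.03],[0,0,0],-1],
  ],
)

```text
time_s: 13.15
tcp_pos: [0.5768, -0.2542, 0.1223]
tcp_rot: [-3.139, 0.007, 2.939]
contact_force: [0.1, 0.0, -3.2]
finger_gap: 0.0483
```

Request:
step_arm(
  targets=[
    [[0,0,0.02],[0,0,0],-1],
    [[0,0,0.012],[0,0,0],-1],
    [[0,0,0],[0,0,0],-1],
    [[0,0,0],[0,0,0],-1],
    [[0,0,0],[0,0,0],-1],
  ],
)

```text
time_s: 13.65
tcp_pos: [0.5768, -0.2538, 0.0915]
tcp_rot: [-3.139, 0.007, 2.939]
contact_force: [0.7, 0.5, -2.0]
finger_gap: 0.0487
```

Run:
```python
from h import *
togo([.5737,-.254,.085],2.935)
c=capture("scene"); s=state()
x,y=map(int,proj(c,[.574,-.255,.06])); print("crop0",x-32,y-28)
save(cv2.resize(c["image"][y-28:y+27,x-32:x+32],None,fx=10,fy=10,interpolation=cv2.INTER_CUBIC),"hov1.png")
zb=s["tcp_pos"][2]-.0137; R=Ro.from_euler("z",s["tcp_rot"][2])
for z in(zb,zb+.032):
  for a,b in((-42,-25),(-42,25),(42,-25),(42,25)):
    print(round(z,4),a,b,((proj(c,np.array([*s["tcp_pos"][:2],z])+R.apply([a/1000,b/1000,0]))-[x-32,y-28]+.5)*10).round())
R=Ro.from_euler("z",-.207)
for a,b in((-42,-25),(-42,25),(42,-25),(42,25)):print("face",a,b,((proj(c,np.array([.5737,-.254,.04])+R.apply([a/1000,b/1000,0]))-[x-32,y-28]+.5)*10).round())
```

```text
t 13.65 tcp [ 0.5768 -0.2538  0.0915] rot [-3.139   0.0067  2.9389] F [ 0.7  0.5 -2. ] M [-0.01 -0.01  0.04] gap 0.0487
shift mm (tool axes) [ 3.  -0.8  6.5] turn deg [-0.15  0.38  0.22]
crop0 261 143
0.0778 -42 -25 [205. 224.]
0.0778 -42 25 [311. 198.]
0.0778 42 -25 [331. 291.]
0.0778 42 25 [440. 263.]
0.1098 -42 -25 [205. 146.]
0.1098 -42 25 [312. 120.]
0.1098 42 -25 [332. 210.]
0.1098 42 25 [441. 183.]
face -42 -25 [444. 358.]
face -42 25 [336. 387.]
face 42 -25 [317. 290.]
face 42 25 [211. 317.]
```

View pics/hov1.png

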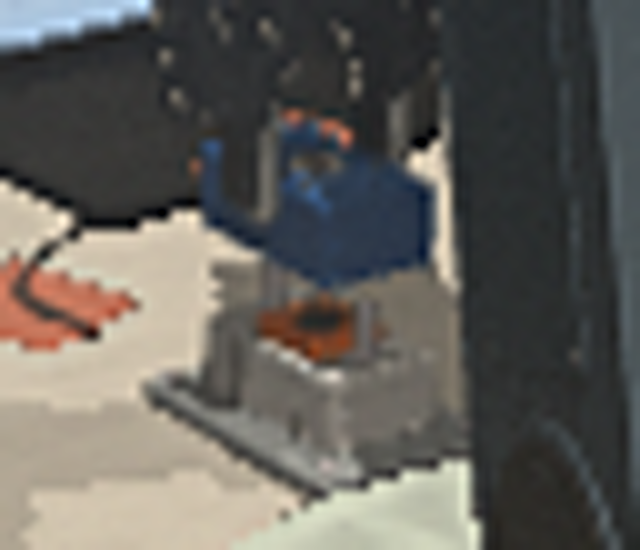

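The cover hovers over the stand. Its bottom near corner is at crop (325,288), the block's near face corner at about (330,378), and the dowels are below the cover. Predicted corners agree within about 0.5 px (2–3 mm), which is inside the 4 mm that the tapers capture. I'll correct to the estimate and lower by feel.

Request:
step_arm(
  targets=[
    [[0.0027,-0.0008,0.005],[-0.1,0.4,0.2],-1],
    [[0,0,0.005],[0,0,0],-1],
    [[0,0,0],[0,0,0],-1],
    [[0,0,0],[0,0,0],-1],
  ],
)

```text
time_s: 14.1
tcp_pos: [0.5723, -0.2537, 0.0788]
tcp_rot: [3.141, -0.005, 2.934]
contact_force: [0.2, -0.6, -2.6]
finger_gap: 0.0484
```

```bash
python3 -c "
from h import *
togo([.574,-.254,.073],2.935)"
```

```text
t 14.1 tcp [ 0.5723 -0.2537  0.0788] rot [ 3.1409 -0.0046  2.9344] F [ 0.2 -0.6 -2.6] M [-0.01  0.04  0.04] gap 0.0484
shift mm (tool axes) [-1.8  0.   5.7] turn deg [ 0.04 -0.27 -0.04]
```

Request:
step_arm(
  targets=[
    [[0,0,0.003],[0,0,0],-1],
    [[0,0,0.003],[0,0,0],-1],
    [[0,0,0.002],[0,0,0],-1],
    [[0,0,0],[0,0,0],-1],
    [[0,0,0],[0,0,0],-1],
  ],
)

```text
time_s: 14.6
tcp_pos: [0.5736, -0.2544, 0.0718]
tcp_rot: [-3.141, -0.001, 2.934]
contact_force: [3.5, -1.2, -1.7]
finger_gap: 0.0481
```

```bash
python3 -c "
from h import *
togo([.574,-.254,.073],2.935)"
```

```text
t 14.6 tcp [ 0.5736 -0.2544  0.0718] rot [-3.1412e+00 -1.3000e-03  2.9345e+00] F [ 3.5 -1.2 -1.7] M [-0.4  -0.73  0.04] gap 0.0481
shift mm (tool axes) [-0.3  0.4 -1.2] turn deg [-0.02 -0.07 -0.03]
```

The bores have entered over the tapers, and the small +x force says to move a bit further +x.

Request:
step_arm(
  targets=[
    [[-0.0015,0,0],[0,0,0],-1],
    [[0,-0.0003,0.002],[0,0,0],-1],
    [[0,0,0.002],[0,0,0],-1],
    [[0,0,0],[0,0,0],-1],
    [[0,0,0],[0,0,0],-1],
  ],
)

```text
time_s: 15.1
tcp_pos: [0.5745, -0.2548, 0.0673]
tcp_rot: [-3.141, -0.002, 2.934]
contact_force: [4.3, -2.0, -2.5]
finger_gap: 0.0484
```

```bash
python3 -c "
from h import *
togo([.574,-.254,.06],2.935)"
```

```text
t 15.1 tcp [ 0.5745 -0.2548  0.0673] rot [-3.1414e+00 -2.5000e-03  2.9344e+00] F [ 4.3 -2.  -2.5] M [-0.57 -0.88 -0.  ] gap 0.0484
shift mm (tool axes) [0.6 0.7 7.3] turn deg [-0.01 -0.14 -0.03]
```

Request:
step_arm(
  targets=[
    [[-0.0014,-0.0007,0],[0,0,0],-1],
    [[0,0,0.002],[0,0,0],-1],
    [[0,0,0.002],[0,0,0],-1],
    [[0,0,0.002],[0,0,0],-1],
    [[0,0,0],[0,0,0],-1],
  ],
)

```text
time_s: 15.6
tcp_pos: [0.5746, -0.255, 0.0604]
tcp_rot: [3.141, -0.005, 2.935]
contact_force: [-0.0, -2.1, -3.3]
finger_gap: 0.0487
```

Request:
step_arm(
  targets=[
    [[0,0,0],[0,0,0],-1],
    [[0,0,0.001],[0,0,0],-1],
    [[0,0,0],[0,0,0],-1],
  ],
  force=100,
)

```text
time_s: 15.9
tcp_pos: [0.5747, -0.255, 0.0604]
tcp_rot: [3.141, -0.005, 2.934]
contact_force: [-1.2, 0.5, 0.1]
finger_gap: 0.0476
```

```bash
python3 -c "
from h import *
togo([.574,-.254,.0537],2.935)"
```

```text
t 15.9 tcp [ 0.5747 -0.255   0.0604] rot [ 3.1409 -0.0048  2.9345] F [-1.2  0.5  0.1] M [0.05 0.12 0.04] gap 0.0476
shift mm (tool axes) [0.9 0.9 6.7] turn deg [ 0.04 -0.27 -0.03]
```

Seal contact came at TCP z of about 0.060, so the halves should close at about 0.054. Pressing.

Request:
step_arm(
  targets=[
    [[0,0,0.002],[0,-0.25,0],-1],
    [[0,0,0.002],[0,0,0],-1],
    [[0,0,0.002],[0,0,0],-1],
    [[0,0,0],[0,0,0],-1],
    [[0,0,0],[0,0,0],-1],
  ],
)

```text
time_s: 16.4
tcp_pos: [0.5748, -0.2551, 0.0556]
tcp_rot: [3.141, 0.0, 2.935]
contact_force: [-3.1, 2.8, 7.8]
finger_gap: 0.0475
```

Request:
step_arm(
  targets=[
    [[0,0,0.001],[0,0,0],-1],
    [[0,0,0.001],[0,0,0],-1],
    [[0,0,0],[0,0,0],-1],
    [[0,0,0],[0,0,0],-1],
  ],
)

```text
time_s: 16.8
tcp_pos: [0.5748, -0.2551, 0.0543]
tcp_rot: [3.141, 0.001, 2.935]
contact_force: [-5.2, 2.6, 9.3]
finger_gap: 0.0479
```

```bash
python3 -c "
from h import *
togo([.574,-.254,.0537],2.935)"
```

```text
t 16.8 tcp [ 0.5748 -0.2551  0.0543] rot [3.1414e+00 7.0000e-04 2.9345e+00] F [-5.2  2.6  9.3] M [0.61 1.02 0.02] gap 0.0479
shift mm (tool axes) [1.  0.9 0.6] turn deg [ 0.01  0.04 -0.03]
```

Request:
step_arm(
  targets=[
    [[0.0008,0.0005,0.001],[0,0,0],-1],
    [[0,0,0.001],[0,0,0],-1],
    [[0,0,0],[0,0,0],-1],
    [[0,0,0],[0,0,0],-1],
  ],
)

```text
time_s: 17.2
tcp_pos: [0.5748, -0.2551, 0.0543]
tcp_rot: [-3.141, 0.003, 2.935]
contact_force: [-5.7, 3.3, 13.4]
finger_gap: 0.0477
```

Request:
step_arm(
  targets=[
    [[0,0,0.0015],[0,0,0],-1],
    [[0,0,0],[0,0,0],-1],
    [[0,0,0],[0,0,0],-1],
  ],
)

```text
time_s: 17.5
tcp_pos: [0.5748, -0.2551, 0.0543]
tcp_rot: [-3.141, 0.003, 2.935]
contact_force: [-8.2, 3.0, 19.6]
finger_gap: 0.0479
```

```bash
python3 -c "
from h import *
togo([.574,-.254,.0537],2.935)"
```

```text
t 17.5 tcp [ 0.5748 -0.2551  0.0543] rot [-3.1405  0.0034  2.9345] F [-8.2  3.  19.6] M [ 0.97  1.82 -0.02] gap 0.0479
shift mm (tool axes) [1.  0.9 0.6] turn deg [-0.06  0.19 -0.03]
```

The height has stalled at 0.0543 while force went from 9 to 20 N, so it is on a hard stop. I'll relieve the side load and tilt, then check visually.

Request:
step_arm(
  targets=[
    [[0.001,0.0005,0.001],[0,0.2,0],-1],
    [[0,0,0],[0,0,0],-1],
    [[0,0,0],[0,0,0],-1],
    [[0,0,0],[0,0,0],-1],
  ],
)

```text
time_s: 17.9
tcp_pos: [0.5748, -0.2551, 0.0542]
tcp_rot: [-3.14, 0.002, 2.934]
contact_force: [-7.1, 2.1, 20.4]
finger_gap: 0.0475
```

Run:
```python
from h import *
togo([.574,-.254,.0537],2.935)
c=capture("scene"); x,y=293,171
save(cv2.resize(c["image"][y-28:y+27,x-32:x+32],None,fx=10,fy=10,interpolation=cv2.INTER_CUBIC),"press1.png")
```

```text
t 17.9 tcp [ 0.5748 -0.2551  0.0542] rot [-3.1395e+00  2.3000e-03  2.9344e+00] F [-7.1  2.1 20.4] M [0.88 1.61 0.07] gap 0.0475
shift mm (tool axes) [1.  0.9 0.5] turn deg [-0.12  0.13 -0.03]
```

View pics/press1.png

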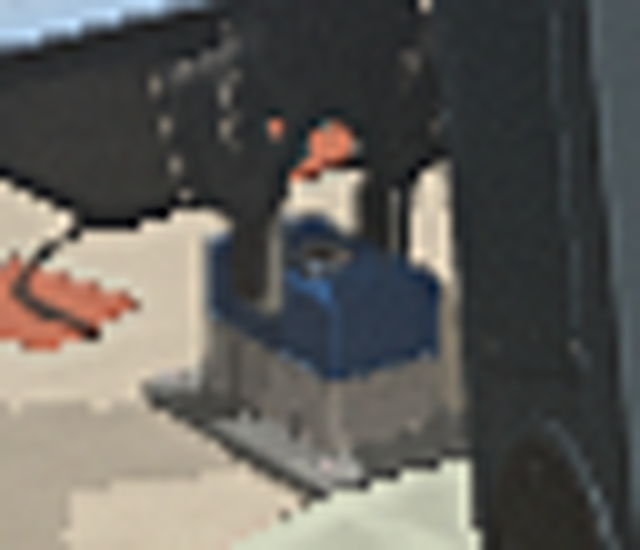

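The cover sits flush on the block: its bottom near corner at crop (333,380) coincides with the face corner, with no orange or gap visible. I'll ease the side load a little more, hold for about 1 s, and recheck.

Request:
step_arm(
  targets=[
    [[0.001,0,0.0005],[0,0.1,0],-1],
    [[0,0,0],[0,0,0],-1],
    [[0,0,0],[0,0,0],-1],
    [[0,0,0],[0,0,0],-1],
    [[0,0,0],[0,0,0],-1],
  ],
)

```text
time_s: 18.45
tcp_pos: [0.5748, -0.2551, 0.0542]
tcp_rot: [-3.14, 0.003, 2.934]
contact_force: [-5.8, 2.5, 21.0]
finger_gap: 0.0475
```

Request:
step_arm(
  targets=[
    [[0,0,0],[0,0,0],-1],
    [[0,0,0],[0,0,0],-1],
    [[0,0,0],[0,0,0],-1],
    [[0,0,0],[0,0,0],-1],
    [[0,0,0],[0,0,0],-1],
  ],
)

```text
time_s: 18.95
tcp_pos: [0.5748, -0.2551, 0.0542]
tcp_rot: [-3.14, 0.003, 2.934]
contact_force: [-6.4, 2.8, 21.2]
finger_gap: 0.0475
```

Run:
```python
from h import *
togo([.574,-.254,.0537],2.935)
c=capture("scene")["image"]; o=cv2.cvtColor(cv2.imread("pics/scene0.png"),cv2.COLOR_BGR2RGB)
for n,(x0,y0,x1,y1) in dict(timer=(236,190,254,212),bottle=(154,240,176,273)).items():
    a,b=[cv2.cvtColor(i[y0:y1,x0:x1],cv2.COLOR_RGB2GRAY).astype(np.float32) for i in(o,c)]
    print(n,cv2.phaseCorrelate(a,b))
```

```text
t 18.95 tcp [ 0.5748 -0.2551  0.0542] rot [-3.1395e+00  2.8000e-03  2.9345e+00] F [-6.4  2.8 21.2] M [0.87 1.28 0.05] gap 0.0475
shift mm (tool axes) [1.  0.9 0.5] turn deg [-0.12  0.16 -0.03]
timer ((0.1374080563532587, 0.011250036540138453), 0.8549976688292291)
bottle ((-0.02823937331469395, -0.010256218023709351), 0.9939087140891287)
```

The hold is steady and the bystanders haven't moved. Handing in.

```bash
python3 -c "
from station import job_done
print(job_done())"
```

```text
the job is handed in; nothing more can be done
None
```

The job is done and handed in at about 19 s. The cover is pressed down onto the lower half and still held in the gripper.

**What I did:**
- I pressed the red pedal to its stop: the tool stalled at z = 0.029 m while the force rose to 41 N, and a picture then showed the cover standing level above the rim.
- I gripped the cover across its width, lifted it out, lowered it over the two dowels and pressed it against the seal plate.

**Last checks:**
- **Closing:** seal contact came at TCP z of about 0.060 m. The tool then stalled at 0.0542 m, 6 mm lower, while the push rose to 21 N.
- **Hold:** it stayed steady for a second, with the fingers at 47.5 mm.
- **Gap:** the picture showed no gap on the two sides it covers. The far sides could not be seen.
- **Bystanders:** the timer and bottle matched the first picture within 0.15 px. I did not measure the flask, but the arm did not go near it.

**What did not go cleanly:**
- **Joint limit:** the last joint ran into its limit on the first approach, so the tool tilted near the timer without touching it. I continued with the half-turn grasp.
- **Stand position:** the two cameras disagreed by about 2–3 mm, so I centred the cover on the dowel tapers by feel.
- **Final pose:** about 7 N of side load and 0.2° of tool tilt remain.

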